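# Knock the jammed milling balls out of the bottle's neck

## Robot

A 6-joint arm with a two-finger parallel gripper is mounted at the origin on the work surface. World frame = base frame: x ahead of the robot, y to its left, z up, the work surface at z = 0. Lengths are in m, angles in rad, forces in N, time in s.
With the tool pointing down it reaches from about 0.2 to 0.875 m from the base axis. Payload 3.4 kg.
Tool frame: the origin (TCP) lies on the centre line of the jaws, within the pads' length; the fingertips stand arm.tips_ahead ahead of it and the grasp point (between the pads) lies 3 mm ahead of it (arm.tips_ahead is the distance from the TCP to the fingertips, in m); z points along the fingers, y is the line along which they close (so a half turn about z gives the same grasp; the last joint's range is limited). The gripper opens to 94 mm and grips with 3 to 60 N. Pads are 16 mm wide; open, the fingers measure 119 mm over their backs; the gripper's body (75 mm by 177 mm) begins 78 mm behind the grasp point.
Start: joints at [-1.439, 0.276, 1.505, -0, 1.361, -0.121], TCP at [0.144, -0.557, 0.227] pointing down, gripper open.
Joint ranges: [-2.89, 2.89], [-0.75, 2.08], [0.22, 2.7], [-1.18, 4.32], [0.11, 2.71], [-2.7, 2.7]. Speed limits (rad/s): [2.57, 2.57, 3.14, 3.14, 3.14, 3.14].

## Interface

Orientations are given as a unit quaternion [w, x, y, z].
In Python, from plant import arm gives the robot as it stands. The module is installed in compiled form; this text tells all that it offers.
- The arm moves only by the shell command python3 -m handwheel 'ROWS' [FORCE]. ROWS is JSON, a list of rows, each an object of numbers: "x", "y", "z": the shift along the world's x, y, z in mm; "wx", "wy", "wz": the turn, a rotation vector about the world's x, y, z in degrees; "gripper": the finger opening in mm, from 0 to 94. In form: [{"x": .., "y": .., "z": .., "wx": .., "wy": .., "wz": .., "gripper": ..}, ...]. A call has 1 to 10 rows; each row is the pose to reach, as a shift and turn from the pose commanded when the call began; what a row does not reach only later rows make up. A row lasts 1/10 s, in which the tool goes at most 50 mm and 8.59 degrees, less where a joint would pass 70% of its speed; a pose out of reach is approached as far as the arm can. A call with a gripper value outside its range is refused whole. The fingers move at their own pace and stop on an object; FORCE is the grip in N (left out, the last holds). Time passes only in rows, so rows that repeat a pose let the fingers close. It gives the time, the measured TCP pose, the force, the opening and the grip force at its end, in the units of the state.
- arm.sense(): the state, without advancing time (a new reading comes with each control period).
- arm.get_image(name): name is "scene" or "top"; returns a dict with "pixels" (480x640x3 uint8, blue, green, red), "depth" (480x640 float32, m along the optical axis (not along the pixel's ray), 0 where there is no reading), "intrinsics" (3x3 intrinsics, pixels), "R" (3x3) and "t" (3): a world point X has camera coordinates R X + t. Camera axes: x right, y down, z forward; pixel columns grow to the right and rows downward; lengths in m; the calibration is good to about 2 mm. A picture is of the moment at which its call begins.
- arm.hand_in(): hands the job in; it is judged then, once.
The state is a dict: "t": time; "joint_positions": joint angles; "dq": joint speeds; "effort": joint torques, N m; "ee_pos": TCP position; "eef_rot": TCP orientation; "contact_force": force on the tool from outside, world axes, zero at the start; "torque": the same for the moment, N m; "width": finger opening in m; "grasp_force": force on a finger pad.
Only numpy, scipy, OpenCV 4.12 (cv2) and the standard library are available. Lean on these libraries where they do the work, as an engineer would, in place of code of your own. Each camera call takes 0.05 s, during which the arm holds its last target. There are 200 camera calls.

## Task

Two steel balls are jammed in the neck of the tipped clear bottle on the tapping slide. Swivel the blue cover well aside so that the catch box below the mouth is open, then push the bottle up its slide by the orange lug and let it drop so that its rim knocks on the steel edge, again and again until both balls have fallen into the box. Leave the cover open, the bottle back down against the edge, and the other things on the bench where they are.

Things in the scene. Friction and masses are not known exactly. Their poses are not given: they have to be found in the camera images.
- stand: Fixed tapping slide: grey base plate 285 x 125 x 6 mm with an inclined rail, catch box and pivot boss. Origin: on the table, straight below the centre of the bottle's mouth. Its x axis is level and points the way the mouth points (downhill), y left of that, z up. The slide falls 38 degrees towards +x. But for the base and pivot boss, all fixed parts lie within 32 mm either side of its x axis.
- bottle: Clear round bottle, 132 mm long, body 39 mm, neck 24 mm, blue rim 34 mm wide. It can only slide along its axis, up to 42 mm uphill, and slides down by its own weight (280 g) when nothing holds it; at rest its rim leans on the steel edge. Origin: centre of the mouth; its x axis points out of the mouth, 38 degrees below level.
- lug_top (a point): Centre of the top of the orange lug on the bottle: an upright plate, 10 mm thick along the stand's x, 26 mm wide along its y, standing free 40 mm or more above the bottle. Bottle down: (-62, 0, 212) mm in the stand's frame. Push its downhill face uphill, or pinch it from above, then let go. Drops of 25 mm or more free the balls, often in 1 to 3 knocks, sometimes more; drops of a few mm may not.
- rim_home (a point): Fixed point where the centre of the bottle's mouth is when the rim rests on the edge: 95 mm above the stand's origin.
- edge: The hard edge, fixed: a steel bar 50 mm wide that the lower part of the rim strikes, on a dark plate. It moves with the stand; origin as the stand's.
- cover (a joint): Angle of the blue swivel cover about its upright pivot screw, rad: 0 = over the box; grows as its free end (yellow pin) swings from the stand's -y side towards +x. Stops at 1.75; the box is clear from about 1.1. Stays where left (0.05 N m to turn). Plate 72 mm wide, 4 mm thick, top 61.5 mm above the table. Balls that fall on it while shut miss the box.
- pivot (a point): Centre of the cover's pivot screw, on the cover's top face; in the stand's frame at (35, 60, 61.5) mm.
- pin_top (a point): Centre of the top of the yellow upright pin on the cover's free end: 12 mm thick, 40 mm tall (top 101.5 mm, foot 61.5 mm above the table), 135 mm from the pivot. At joint 0 it is at (35, -75) mm in the stand's frame.
- ball1: Steel ball, 14 mm, 11 g, jammed in the neck about 27 mm behind the mouth between two dark sprung rubber studs
- ball2: Steel ball like ball1, jammed just behind it
- ball1_center (a point): centre of ball1
- ball2_center (a point): centre of ball2
- box_in (a point): Centre of the inner floor of the clear open-topped catch box: inside 64 mm along the stand's x, 58 mm along its y, rim 49 mm above this floor (56 mm above the table).
- wash_bottle: Bystander: white 70 mm wide wash bottle with red cap and bent spout, 190 mm tall; origin: centre of its underside
- petri_dish: Bystander: clear glass dish, 86 mm wide, 16 mm high; origin: centre of its underside
- jar: Bystander: clear jar with white cap, 48 mm wide, 55 mm high; origin: centre of its underside
- sample_box1: Bystander: clear box 45 x 35 x 16 mm with a dark chip on it; origin: centre of its underside
- sample_box2: Bystander: a second clear box like sample_box1
- tweezers: Bystander: steel tweezers 110 mm long, lying flat, 9 mm high; origin: under their middle

How it is judged:
By the outcome, as a careful person would: the job done as asked, in the order asked, and still so for the second after the job is handed in, with the robot touching nothing.
It also fails if it takes over 54 s, if anything falls off the work surface, if the arm or the gripper's body presses on something with over 40 N, if the wrist force passes 120 N, or if a joint passes its speed limit or range.

## Working session

There is one attempt and no reset: what is moved stays moved. The work goes in short steps, Python scripts to look and compute and a shell command to move; the robot and the scene stay as the last step left them, time stands still between calls to the robot, and variables do not carry over. Pictures are saved under pics/ and viewed, at most 10 in all, crops included, and the job is handed in when it is done.

```bash
mkdir -p pics; python3 - <<'E'
from plant import arm
import cv2,numpy as np
for n in("scene","top"):
    im=arm.get_image(n);cv2.imwrite(f"pics/{n}0.png",im["pixels"]);np.savez(f"{n}0.npz",**im)
    print(n,im["intrinsics"].tolist(),(-im["R"].T@im["t"]).tolist())
print(arm.tips_ahead);s=arm.sense();print(s)
E
```

```text
scene [[594.1229504434527, 0.0, 320.1491095665021], [0.0, 594.1229504434527, 234.10137269041348], [0.0, 0.0, 1.0]] [1.0477736700381117, -0.9238813669314595, 1.077908098883518]
top [[443.5582197313128, 0.0, 318.0175778586788], [0.0, 443.5582197313128, 243.93068702330947], [0.0, 0.0, 1.0]] [0.29027421471314124, 0.008823554276427052, 1.3762795338153857]
0.022
{'t': 0.1, 'joint_positions': array([-1.43900218e+00,  2.76540898e-01,  1.50597142e+00,  1.03625407e-05,
        1.36071263e+00, -1.21018248e-01]), 'dq': array([-0.00061744, -0.00212468, -0.00292889, -0.00133709,  0.0006825 ,
        0.00129084]), 'effort': array([ 1.36013950e-03, -4.05456376e+01, -2.37780011e+01,  7.03694928e-02,
        2.99089216e-02, -4.48930996e-05]), 'ee_pos': array([ 0.14375069, -0.55626415,  0.2267    ]), 'eef_rot': array([-8.16162086e-04,  9.92021175e-01,  1.26068720e-01,  6.69058096e-07]), 'contact_force': array([0.20509074, 0.24989339, 0.43713665]), 'torque': array([ 0.04293236, -0.00139236,  0.01412761]), 'grasp_force': 0.0, 'width': 0.09385154284655547}
```

View pics/top0.png

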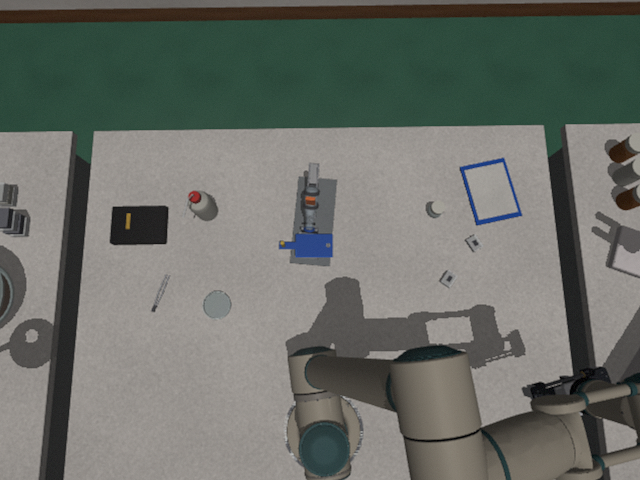

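View pics/scene0.png

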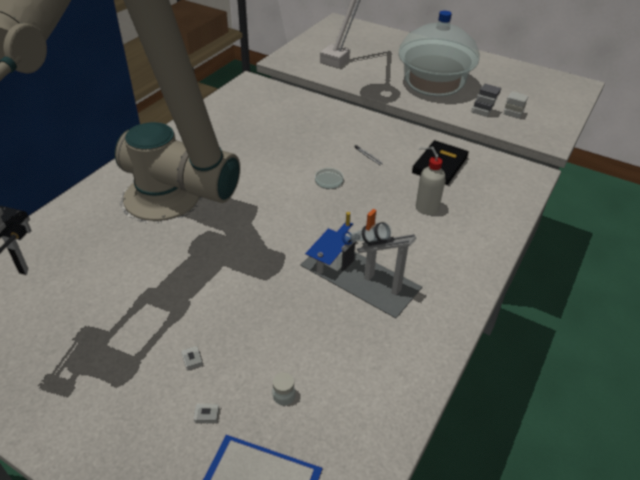

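The top view shows the stand at about (315,215) with its mouth towards the robot. The pin is at about (282,245) and the lug at about (310,200). I'll enlarge this area.

```bash
python3 - <<'E'
import cv2,numpy as np
p=cv2.imread("pics/top0.png")[150:280,260:360]
q=cv2.imread("pics/scene0.png")[195:325,290:430]
cv2.imwrite("pics/topc.png",cv2.resize(p,None,fx=4.5,fy=4.5,interpolation=cv2.INTER_CUBIC))
cv2.imwrite("pics/scenec.png",cv2.resize(q,None,fx=4.5,fy=4.5,interpolation=cv2.INTER_CUBIC))
for n in("top","scene"):
    d=np.load(f"{n}0.npz");h=cv2.cvtColor(d["pixels"],cv2.COLOR_BGR2HSV);K=d["intrinsics"];R=d["R"];t=d["t"]
    y0,y1,x0,x1=(150,280,260,360) if n=="top" else (195,325,290,430)
    for nm,lo,hi in(("orange",(3,150,100),(16,255,255)),("yellow",(18,120,80),(35,255,255)),("blue",(105,120,60),(130,255,255))):
        m=cv2.inRange(h,lo,hi);mm=np.zeros_like(m);mm[y0:y1,x0:x1]=m[y0:y1,x0:x1]
        v,u=np.nonzero(mm);z=d["depth"][v,u]
        P=(np.linalg.inv(K)@np.vstack([u,v,np.ones(len(u))]))*z;W=(R.T@(P-t[:,None])).T
        if len(u):
            print(n,nm,len(u),u.mean(),v.mean(),W.mean(0).round(4),W.min(0).round(4),W.max(0).round(4))
            top=W[:,2]>np.percentile(W[:,2],95)-.006;print('  top',W[top].mean(0).round(4),top.sum())
            if nm=="blue" and n=="top":
                g=np.abs(W[:,2]-.0615)<.005; print(cv2.minAreaRect((W[g,:2]*1000).astype(np.float32)))
E
```

```text
top orange 32 309.6875 198.6875 [0.6377 0.0282 0.2095] [0.6337 0.0164 0.1995] [0.6424 0.0386 0.2156]
  top [0.6383 0.0291 0.2121] 21
top yellow 13 282.0 243.0 [0.5178 0.1048 0.196 ] [0.2903 0.0088 0.0809] [0.5414 0.1165 1.3763]
  top [0.2903 0.0088 1.3763] 1
top blue 931 310.5424274973147 244.6455424274973 [0.5372 0.0298 0.065 ] [ 0.2903 -0.0326  0.0044] [0.586  0.1219 1.3763]
  top [0.5363 0.0311 0.0704] 516
((537.3268432617188, 44.97453689575195), (153.70176696777344, 68.8987808227539), 88.8205795288086)
scene orange 34 370.88235294117646 213.6764705882353 [ 0.6643 -0.0335  0.2585] [ 0.6358 -0.9239  0.1851] [1.0478 0.0357 1.0779]
  top [ 1.0478 -0.9239  1.0779] 2
scene yellow 28 347.57142857142856 217.32142857142858 [0.5405 0.1072 0.0881] [0.5344 0.1029 0.0671] [0.5462 0.1143 0.1045]
  top [0.5402 0.1088 0.0996] 10
scene blue 887 329.5366403607666 244.69785794813978 [0.5414 0.0152 0.0671] [ 0.5022 -0.9239  0.0511] [1.0478 0.1165 1.0779]
  top [ 0.614  -0.0478  0.1724] 55
```

View pics/topc.png

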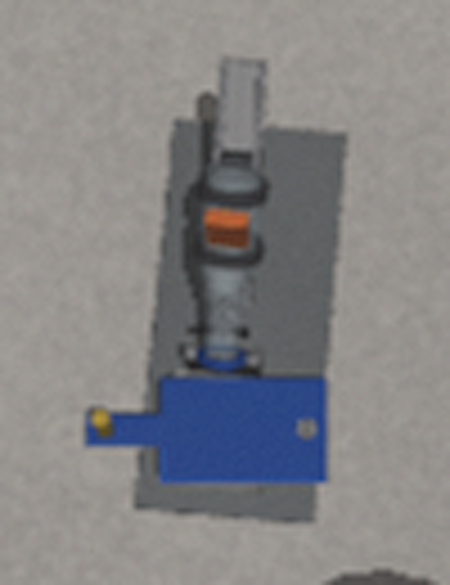

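View pics/scenec.png

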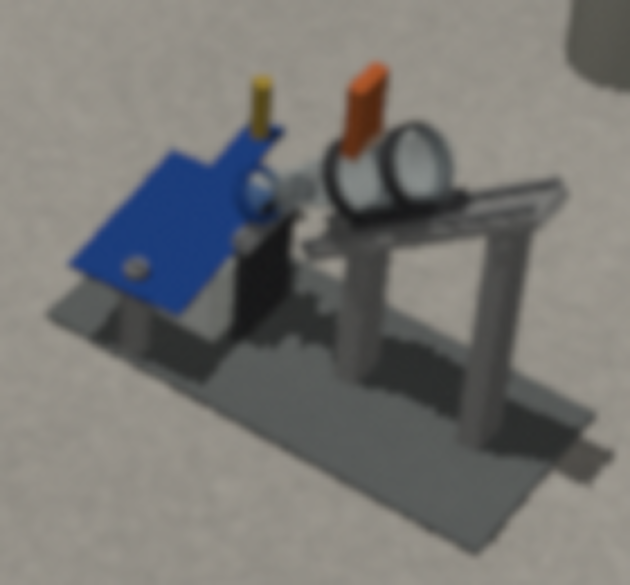

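```bash
python3 - <<'E'
import numpy as np
d=np.load("top0.npz");K,R,t=d["intrinsics"],d["R"],d["t"]
c=-R.T@t
def w(cx,cy,z):
    r=R.T@np.linalg.inv(K)@[260+cx/4.5-.5*0,150+cy/4.5,1];return c+r*(z-c[2])/r[2]
L=w(227,218,.212);P=w(307,427,.0625);N=w(100,413,.1015)
a=w(175,120,.006);b=w(135,508,.006);e=w(346,133,.006);f=w(314,522,.006)
x=(b-a)+(f-e);x/=np.linalg.norm(x);y=np.cross([0,0,1],x)
print("lug",L,"piv",P,"pin",N,"d",np.linalg.norm((N-P)[:2]),"x",x,"yaw",np.degrees(np.arctan2(x[1],x[0])))
v=L-P;print("lug-piv stand",v@x,v@y)
u=N-P;print("cover angle",np.arctan2(u@x,-u@y))
from scipy.optimize import least_squares
lp=[(-62,0),(35,60)]
def res(q):
    X=np.array([np.cos(q[2]),np.sin(q[2])]);Y=np.array([-X[1],X[0]])
    return np.concatenate([q[:2]+(X*i+Y*j)/1000-M[:2] for (i,j),M in zip(lp,(L,P))])
s=least_squares(res,[.58,.03,3.05]);print(s.x,np.degrees(s.x[2]),s.fun)
# petri, wash bottle
for n,u,v,z in(("petri",217,304,.016),("wash",205,208,.1),):
    r=R.T@np.linalg.inv(K)@[u,v,1];print(n,c+r*(z-c[2])/r[2])
E
```

```text
lug [0.63760606 0.02612537 0.212     ] piv [ 0.53606173 -0.02337977  0.0625    ] pin [0.54021339 0.11207207 0.1015    ] d 0.13551545475402305 x [-0.99459203  0.10385897  0.        ] yaw 174.03856891406892
lug-piv stand -0.09585362184090283 -0.05978370664437019
cover angle 0.07340574570350648
[0.57640682 0.03257418 3.0412568 ] 174.25117887915448 [ 0.00048894  0.00023842 -0.00048894 -0.00023842]
petri [0.36717791 0.31772744 0.016     ]
wash [0.64664766 0.34191865 0.1       ]
```

The lug, pivot and base edges agree on the stand pose: origin (0.576, 0.033), yaw 174.3°, cover near 0.07 rad. I'll move above the pin, with the finger line tangent to the cover's arc.

```bash
python3 -m handwheel '[{"x":250,"y":420,"z":0,"wx":0,"wy":0,"wz":73.5,"gripper":26},{"x":250,"y":420,"z":0,"wx":0,"wy":0,"wz":73.5,"gripper":26},{"x":250,"y":420,"z":0,"wx":0,"wy":0,"wz":73.5,"gripper":26},{"x":250,"y":420,"z":0,"wx":0,"wy":0,"wz":73.5,"gripper":26},{"x":250,"y":420,"z":0,"wx":0,"wy":0,"wz":73.5,"gripper":26},{"x":250,"y":420,"z":0,"wx":0,"wy":0,"wz":73.5,"gripper":26},{"x":250,"y":420,"z":0,"wx":0,"wy":0,"wz":73.5,"gripper":26},{"x":250,"y":420,"z":0,"wx":0,"wy":0,"wz":73.5,"gripper":26},{"x":250,"y":420,"z":0,"wx":0,"wy":0,"wz":73.5,"gripper":26},{"x":250,"y":420,"z":0,"wx":0,"wy":0,"wz":73.5,"gripper":26}]' 20
```

```text
t: 1.1
ee_pos: [0.3943, -0.1341, 0.2274]
eef_rot: [-0.0, 0.719, 0.695, 0.0]
contact_force: [0.4, -1.3, 1.4]
width: 0.026
grasp_force: 0.0
```

```bash
python3 -m handwheel '[{"x":146,"y":246,"z":0,"wx":0,"wy":0,"wz":0,"gripper":26},{"x":146,"y":246,"z":0,"wx":0,"wy":0,"wz":0,"gripper":26},{"x":146,"y":246,"z":0,"wx":0,"wy":0,"wz":0,"gripper":26},{"x":146,"y":246,"z":0,"wx":0,"wy":0,"wz":0,"gripper":26},{"x":146,"y":246,"z":0,"wx":0,"wy":0,"wz":0,"gripper":26},{"x":146,"y":246,"z":0,"wx":0,"wy":0,"wz":0,"gripper":26},{"x":146,"y":246,"z":-80,"wx":0,"wy":0,"wz":0,"gripper":26},{"x":146,"y":246,"z":-80,"wx":0,"wy":0,"wz":0,"gripper":26},{"x":146,"y":246,"z":-80,"wx":0,"wy":0,"wz":0,"gripper":26}]'
python3 - <<'E'
from plant import arm
import cv2,numpy as np
im=arm.get_image("scene");q=im["pixels"][130:290,270:430]
cv2.imwrite("pics/s1.png",cv2.resize(q,None,fx=3.7,fy=3.7,interpolation=cv2.INTER_CUBIC))
E
```

```text
t: 2.0
ee_pos: [0.536, 0.1094, 0.1429]
eef_rot: [-0.003, 0.719, 0.695, -0.004]
contact_force: [0.7, 0.2, 0.2]
width: 0.0259
grasp_force: 0.0
```

View pics/s1.png

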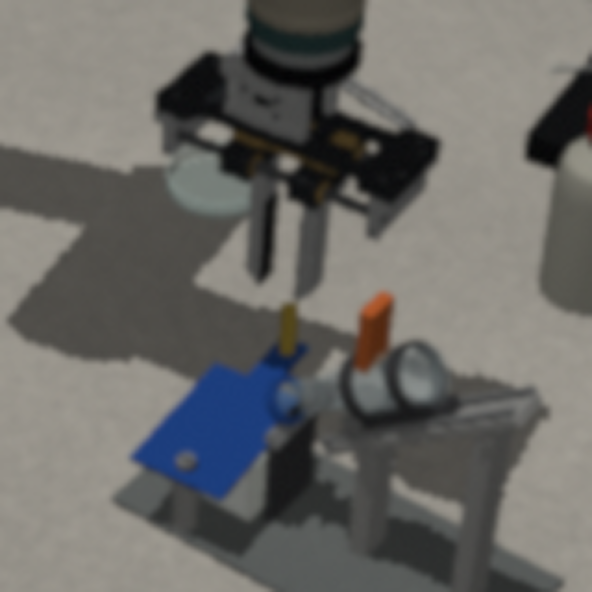

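The picture shows both fingers straddling the yellow pin, with the tips near (265,280) and (305,295) and the pin at (288,315). I'll descend now.

```bash
python3 -m handwheel '[{"x":0,"y":0,"z":-25,"wx":0,"wy":0,"wz":0,"gripper":26},{"x":0,"y":0,"z":-48,"wx":0,"wy":0,"wz":0,"gripper":26},{"x":0,"y":0,"z":-48,"wx":0,"wy":0,"wz":0,"gripper":26},{"x":0,"y":0,"z":-48,"wx":0,"wy":0,"wz":0,"gripper":26}]'
```

```text
t: 2.45
ee_pos: [0.541, 0.1091, 0.1012]
eef_rot: [0.001, 0.72, 0.694, 0.001]
contact_force: [-0.7, -0.7, 0.0]
width: 0.026
grasp_force: 0.0
```

```bash
python3 -m handwheel '[{"x":-19,"y":-1,"z":0,"wx":0,"wy":0,"wz":8.2,"gripper":26},{"x":-38,"y":-4,"z":0,"wx":0,"wy":0,"wz":16.4,"gripper":26},{"x":-57,"y":-10,"z":0,"wx":0,"wy":0,"wz":24.6,"gripper":26},{"x":-74,"y":-19,"z":0,"wx":0,"wy":0,"wz":32.8,"gripper":26},{"x":-90,"y":-30,"z":0,"wx":0,"wy":0,"wz":41,"gripper":26},{"x":-104,"y":-44,"z":0,"wx":0,"wy":0,"wz":49.2,"gripper":26},{"x":-116,"y":-59,"z":0,"wx":0,"wy":0,"wz":57.4,"gripper":26},{"x":-126,"y":-76,"z":0,"wx":0,"wy":0,"wz":65.6,"gripper":26},{"x":-133,"y":-94,"z":0,"wx":0,"wy":0,"wz":73.8,"gripper":26},{"x":-138,"y":-112,"z":0,"wx":0,"wy":0,"wz":82,"gripper":26}]'
python3 -m handwheel '[{"x":0,"y":0,"z":0,"wx":0,"wy":0,"wz":0,"gripper":26},{"x":0,"y":0,"z":0,"wx":0,"wy":0,"wz":0,"gripper":30},{"x":0,"y":0,"z":45,"wx":0,"wy":0,"wz":0,"gripper":30},{"x":0,"y":0,"z":90,"wx":0,"wy":0,"wz":0,"gripper":40},{"x":0,"y":0,"z":135,"wx":0,"wy":0,"wz":0,"gripper":50},{"x":0,"y":0,"z":160,"wx":0,"wy":0,"wz":0,"gripper":50},{"x":0,"y":0,"z":160,"wx":0,"wy":0,"wz":0,"gripper":50}]'
python3 - <<'E'
from plant import arm
import cv2,numpy as np
im=arm.get_image("scene");q=im["pixels"][130:290,250:410]
cv2.imwrite("pics/s2.png",cv2.resize(q,None,fx=3.7,fy=3.7,interpolation=cv2.INTER_CUBIC))
print(arm.sense()["ee_pos"],arm.sense()["eef_rot"])
E
```

```text
t: 3.45
ee_pos: [0.4034, -0.0037, 0.1019]
eef_rot: [0.003, 0.084, 0.996, -0.0]
contact_force: [0.5, 0.2, -0.0]
width: 0.0262
grasp_force: 0.3
t: 4.15
ee_pos: [0.4047, -0.0023, 0.264]
eef_rot: [0.005, 0.088, 0.996, -0.0]
contact_force: [-0.3, 0.8, -1.4]
width: 0.0497
grasp_force: 0.0
[ 0.40320657 -0.00220043  0.26155501] [2.61876021e-03 8.76216561e-02 9.96150384e-01 7.16220176e-06]
```

View pics/s2.png

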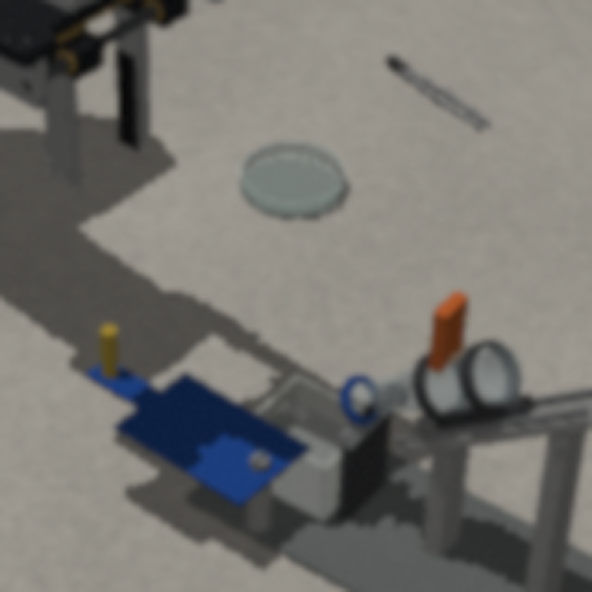

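The blue cover is well aside: pin at (110,350), and the box is open under the mouth at (330,410). I'll go over the lug next and pinch it across its 26 mm width.

```bash
python3 -m handwheel '[{"x":50,"y":6,"z":0,"wx":0,"wy":0,"wz":4.3,"gripper":50},{"x":95,"y":12,"z":0,"wx":0,"wy":0,"wz":4.3,"gripper":50},{"x":140,"y":18,"z":0,"wx":0,"wy":0,"wz":4.3,"gripper":50},{"x":185,"y":23,"z":0,"wx":0,"wy":0,"wz":4.3,"gripper":50},{"x":220,"y":27,"z":0,"wx":0,"wy":0,"wz":4.3,"gripper":50},{"x":234,"y":29,"z":0,"wx":0,"wy":0,"wz":4.3,"gripper":50},{"x":234,"y":29,"z":0,"wx":0,"wy":0,"wz":4.3,"gripper":50},{"x":234,"y":29,"z":0,"wx":0,"wy":0,"wz":4.3,"gripper":50}]'
python3 - <<'E'
from plant import arm
s=arm.sense();print(s["ee_pos"],s["eef_rot"])
E
```

```text
t: 5.0
ee_pos: [0.6346, 0.0268, 0.2576]
eef_rot: [-0.002, 0.05, 0.999, 0.0]
contact_force: [-0.6, -0.4, -0.4]
width: 0.0499
grasp_force: 0.0
[0.63459953 0.02675878 0.25756079] [-2.11127701e-03  4.98627741e-02  9.98753844e-01  7.85242081e-05]
```

```bash
python3 -m handwheel '[{"x":2,"y":0,"z":-30,"wx":0,"wy":0,"wz":0,"gripper":50},{"x":2,"y":0,"z":-54,"wx":0,"wy":0,"wz":0,"gripper":50},{"x":2,"y":0,"z":-54,"wx":0,"wy":0,"wz":0,"gripper":50},{"x":2,"y":0,"z":-54,"wx":0,"wy":0,"wz":0,"gripper":24},{"x":2,"y":0,"z":-54,"wx":0,"wy":0,"wz":0,"gripper":20},{"x":2,"y":0,"z":-54,"wx":0,"wy":0,"wz":0,"gripper":20},{"x":2,"y":0,"z":-54,"wx":0,"wy":0,"wz":0,"gripper":20}]' 15
```

```text
t: 5.7
ee_pos: [0.6386, 0.0277, 0.2072]
eef_rot: [0.001, 0.05, 0.999, 0.002]
contact_force: [0.1, 4.3, 4.5]
width: 0.026
grasp_force: 15.0
```

```bash
python3 -m handwheel '[{"x":7.5,"y":-0.8,"z":5.9,"wx":0,"wy":0,"wz":0,"gripper":20},{"x":15,"y":-1.5,"z":11.7,"wx":0,"wy":0,"wz":0,"gripper":20},{"x":22.5,"y":-2.3,"z":17.6,"wx":0,"wy":0,"wz":0,"gripper":20},{"x":30,"y":-3,"z":23.4,"wx":0,"wy":0,"wz":0,"gripper":20},{"x":30,"y":-3,"z":23.4,"wx":0,"wy":0,"wz":0,"gripper":20}]' 
python3 -m handwheel '[{"x":0,"y":0,"z":0,"wx":0,"wy":0,"wz":0,"gripper":55},{"x":0,"y":0,"z":0,"wx":0,"wy":0,"wz":0,"gripper":55},{"x":0,"y":0,"z":0,"wx":0,"wy":0,"wz":0,"gripper":55},{"x":0,"y":0,"z":0,"wx":0,"wy":0,"wz":0,"gripper":55},{"x":0,"y":0,"z":0,"wx":0,"wy":0,"wz":0,"gripper":55},{"x":0,"y":0,"z":0,"wx":0,"wy":0,"wz":0,"gripper":55}]' 
python3 - <<'E'
from plant import arm
import cv2,numpy as np
im=arm.get_image("scene");q=im["pixels"][200:290,290:410]
cv2.imwrite("pics/s3.png",cv2.resize(q,None,fx=6,fy=6,interpolation=cv2.INTER_CUBIC))
E
```

```text
t: 6.2
ee_pos: [0.668, 0.0247, 0.2303]
eef_rot: [-0.0, 0.05, 0.999, 0.001]
contact_force: [-3.3, 4.6, 1.3]
width: 0.026
grasp_force: 15.0
t: 6.8
ee_pos: [0.6678, 0.0231, 0.2289]
eef_rot: [0.0, 0.05, 0.999, -0.0]
contact_force: [-0.7, 0.5, 0.8]
width: 0.0551
grasp_force: 0.0
```

View pics/s3.png

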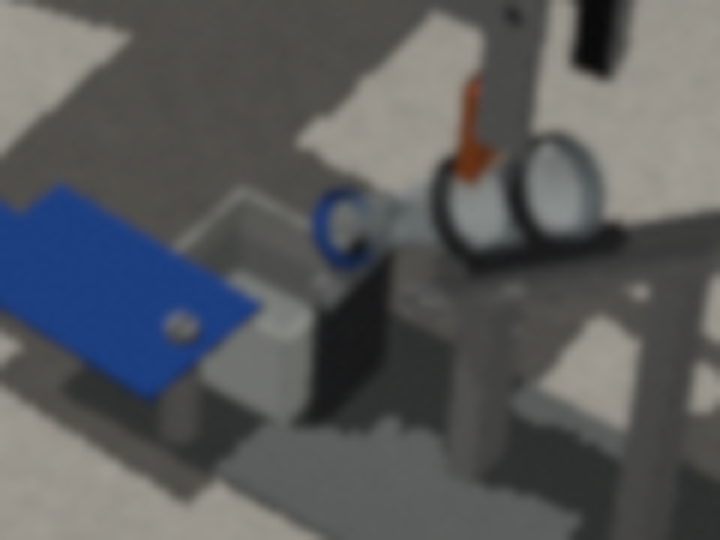

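The bottle is back on the edge after the first knock, with its blue rim at (345,225). The box interior near (270,290) is too blurred to show any balls. I'll knock twice more and then check again.

```bash
python3 -m handwheel '[{"x":-15,"y":1.5,"z":-11.7,"wx":0,"wy":0,"wz":0,"gripper":55},{"x":-30,"y":3,"z":-23.4,"wx":0,"wy":0,"wz":0,"gripper":40},{"x":-30,"y":3,"z":-23.4,"wx":0,"wy":0,"wz":0,"gripper":20},{"x":-30,"y":3,"z":-23.4,"wx":0,"wy":0,"wz":0,"gripper":20},{"x":-30,"y":3,"z":-23.4,"wx":0,"wy":0,"wz":0,"gripper":20},{"x":-30,"y":3,"z":-23.4,"wx":0,"wy":0,"wz":0,"gripper":20},{"x":-22.5,"y":2.3,"z":-17.6,"wx":0,"wy":0,"wz":0,"gripper":20},{"x":-15,"y":1.5,"z":-11.7,"wx":0,"wy":0,"wz":0,"gripper":20},{"x":-7.5,"y":0.8,"z":-5.9,"wx":0,"wy":0,"wz":0,"gripper":20},{"x":0,"y":0,"z":0,"wx":0,"wy":0,"wz":0,"gripper":20}]'
python3 -m handwheel '[{"x":0,"y":0,"z":0,"wx":0,"wy":0,"wz":0,"gripper":20},{"x":0,"y":0,"z":0,"wx":0,"wy":0,"wz":0,"gripper":55},{"x":0,"y":0,"z":0,"wx":0,"wy":0,"wz":0,"gripper":55},{"x":0,"y":0,"z":0,"wx":0,"wy":0,"wz":0,"gripper":55},{"x":0,"y":0,"z":0,"wx":0,"wy":0,"wz":0,"gripper":55},{"x":0,"y":0,"z":0,"wx":0,"wy":0,"wz":0,"gripper":55}]' 
python3 -m handwheel '[{"x":-15,"y":1.5,"z":-11.7,"wx":0,"wy":0,"wz":0,"gripper":55},{"x":-30,"y":3,"z":-23.4,"wx":0,"wy":0,"wz":0,"gripper":40},{"x":-30,"y":3,"z":-23.4,"wx":0,"wy":0,"wz":0,"gripper":20},{"x":-30,"y":3,"z":-23.4,"wx":0,"wy":0,"wz":0,"gripper":20},{"x":-30,"y":3,"z":-23.4,"wx":0,"wy":0,"wz":0,"gripper":20},{"x":-30,"y":3,"z":-23.4,"wx":0,"wy":0,"wz":0,"gripper":20},{"x":-22.5,"y":2.3,"z":-17.6,"wx":0,"wy":0,"wz":0,"gripper":20},{"x":-15,"y":1.5,"z":-11.7,"wx":0,"wy":0,"wz":0,"gripper":20},{"x":-7.5,"y":0.8,"z":-5.9,"wx":0,"wy":0,"wz":0,"gripper":20},{"x":0,"y":0,"z":0,"wx":0,"wy":0,"wz":0,"gripper":20}]'
python3 -m handwheel '[{"x":0,"y":0,"z":0,"wx":0,"wy":0,"wz":0,"gripper":20},{"x":0,"y":0,"z":0,"wx":0,"wy":0,"wz":0,"gripper":55},{"x":0,"y":0,"z":0,"wx":0,"wy":0,"wz":0,"gripper":55},{"x":0,"y":0,"z":0,"wx":0,"wy":0,"wz":0,"gripper":55},{"x":0,"y":0,"z":0,"wx":0,"wy":0,"wz":0,"gripper":55},{"x":0,"y":0,"z":0,"wx":0,"wy":0,"wz":0,"gripper":55}]' 
python3 - <<'E'
from plant import arm
import cv2,numpy as np
a=cv2.imread("pics/s3.png")
im=arm.get_image("scene");q=im["pixels"][215:270,315:375]
T=arm.get_image("top");w=T["pixels"][200:255,285:345]
z=lambda p:cv2.convertScaleAbs(cv2.resize(p,(400,366),interpolation=cv2.INTER_CUBIC),alpha=1.5)
cv2.imwrite("pics/s4.png",np.hstack([z(q),z(w)]))
E
```

```text
t: 7.85
ee_pos: [0.6682, 0.0247, 0.2291]
eef_rot: [-0.001, 0.05, 0.999, 0.001]
contact_force: [-1.0, 5.6, -1.2]
width: 0.0259
grasp_force: 15.0
t: 8.45
ee_pos: [0.6679, 0.0229, 0.229]
eef_rot: [0.0, 0.05, 0.999, -0.0]
contact_force: [0.5, -0.2, -0.4]
width: 0.0548
grasp_force: 0.0
t: 9.45
ee_pos: [0.6682, 0.0246, 0.2291]
eef_rot: [-0.001, 0.05, 0.999, 0.001]
contact_force: [-0.3, 4.6, -1.8]
width: 0.0262
grasp_force: 15.0
t: 10.05
ee_pos: [0.6678, 0.0229, 0.229]
eef_rot: [0.0, 0.05, 0.999, -0.0]
contact_force: [0.6, 0.5, 0.2]
width: 0.0547
grasp_force: 0.0
```

View pics/s4.png

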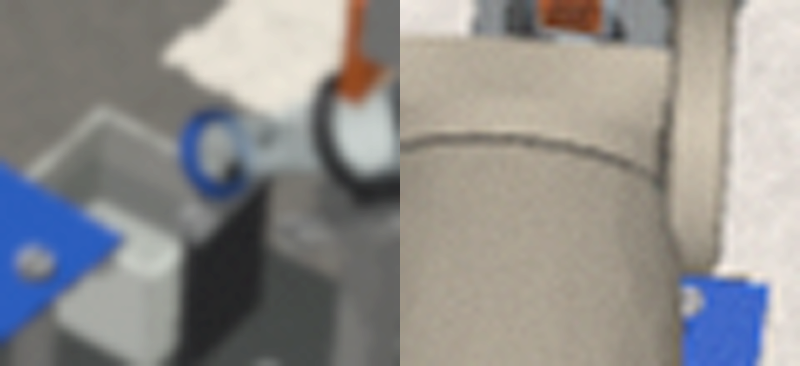

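The arm hides the box in the top view, and the scene view shows the bottle down but no clear sign of balls. I'll move the arm aside and look from above.

```bash
python3 -m handwheel '[{"x":0,"y":0,"z":45,"wx":0,"wy":0,"wz":0,"gripper":55},{"x":0,"y":-30,"z":60,"wx":0,"wy":0,"wz":0,"gripper":55},{"x":0,"y":-75,"z":60,"wx":0,"wy":0,"wz":0,"gripper":55},{"x":0,"y":-120,"z":60,"wx":0,"wy":0,"wz":0,"gripper":55},{"x":0,"y":-165,"z":60,"wx":0,"wy":0,"wz":0,"gripper":55},{"x":0,"y":-210,"z":60,"wx":0,"wy":0,"wz":0,"gripper":55},{"x":0,"y":-250,"z":60,"wx":0,"wy":0,"wz":0,"gripper":55},{"x":0,"y":-250,"z":60,"wx":0,"wy":0,"wz":0,"gripper":55}]'
python3 - <<'E'
from plant import arm
import cv2,numpy as np
im=arm.get_image("scene");q=im["pixels"][215:270,315:375]
T=arm.get_image("top");w=T["pixels"][195:265,290:345]
z=lambda p:cv2.convertScaleAbs(cv2.resize(p,(400,500),interpolation=cv2.INTER_CUBIC),alpha=1.4)
cv2.imwrite("pics/s5.png",np.hstack([z(q),z(w)]))
E
```

```text
t: 10.95
ee_pos: [0.6672, -0.2327, 0.2879]
eef_rot: [-0.0, 0.053, 0.999, -0.001]
contact_force: [-1.0, 0.2, -1.2]
width: 0.0551
grasp_force: 0.0
```

View pics/s5.png

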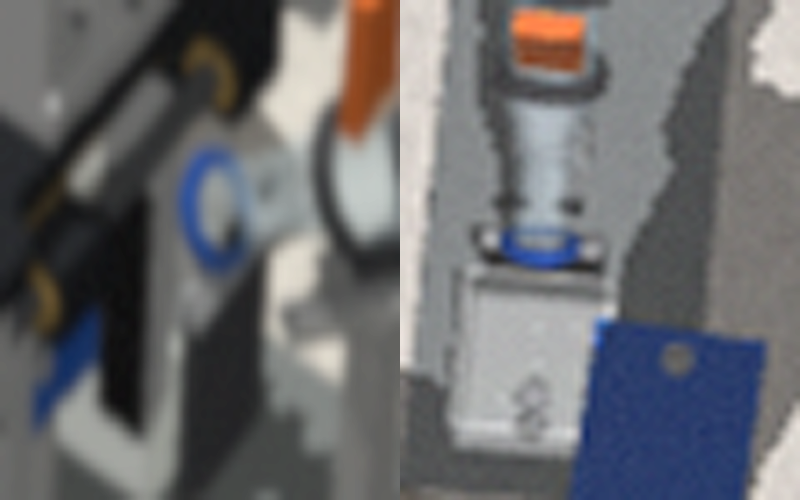

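There seem to be two touching balls in the box at about (533,388) and (530,422), and the neck between the studs at (540,205) looks empty. I'll check that closely.

```bash
python3 - <<'E'
from plant import arm
import cv2,numpy as np
T=arm.get_image("top");a=T["pixels"][220:262,294:324];np.set_printoptions(linewidth=200)
b=np.load("top0.npz")["pixels"][218:248,294:324]
z=lambda p:cv2.convertScaleAbs(cv2.resize(p,None,fx=13,fy=13,interpolation=cv2.INTER_CUBIC),alpha=1.3)
A=z(a);B=z(b);B=cv2.copyMakeBorder(B,0,A.shape[0]-B.shape[0],0,0,0)
cv2.imwrite("pics/s6.png",np.hstack([A,B]))
print(((T["depth"][244:260,300:317])*1000).round().astype(int))
E
```

```text
[[1392 1395 1392 1397 1391 1391 1388 1392 1394 1397 1389 1393 1394 1397 1397 1392 1400]
 [1385 1392 1392 1391 1395 1388 1391 1390 1390 1392 1393 1390 1395 1393 1392 1393 1396]
 [1396 1397 1393 1391 1394 1390 1394 1390 1398 1390 1393 1395 1388 1391 1389 1390 1340]
 [1397 1391 1392 1392 1396 1391 1393 1391    0 1394 1389 1395 1388 1392 1393 1393 1334]
 [1391 1386 1393 1392 1391 1391 1387 1380 1378 1379 1396 1393 1387 1387 1390 1398 1331]
 [1390 1390 1390 1390 1390 1394 1391 1375 1377 1375 1382 1389 1386 1391 1391 1395 1334]
 [1387 1390 1388 1393 1390 1393 1387 1374 1381 1377 1376 1390 1393 1391 1397 1392 1336]
 [1391 1383 1390 1388 1387 1390 1385 1377 1377 1383 1383 1390 1394 1391 1390 1385 1336]
 [1392 1391 1385 1392 1383 1391 1387 1379 1379 1381 1392 1388 1389 1392 1387 1334 1334]
 [1392 1390 1385 1390 1392 1385 1379 1372 1376 1380 1387 1390 1389 1394 1391 1333 1332]
 [1336 1340 1338 1341 1336 1336 1336 1341 1341 1376 1379 1388 1385 1387 1390 1335 1335]
 [1354 1353 1351 1350 1345 1342 1348 1340 1337 1334 1336 1338 1336 1334 1338 1336 1334]
 [1375 1366 1367 1365 1362 1362 1358 1362 1352 1360 1356 1349 1352 1347 1343 1332 1332]
 [1389 1385 1388 1385 1380 1383 1381 1379 1378 1381 1372 1366 1368 1370 1363 1330 1335]
 [1387 1388 1392 1389 1384 1388 1385 1387 1385 1387 1383 1383 1394 1382 1325 1335 1328]
 [1388 1384 1381 1388 1386 1384 1386 1389 1384 1386 1380 1385 1387 1387 1332 1331 1328]]
```

View pics/s6.png

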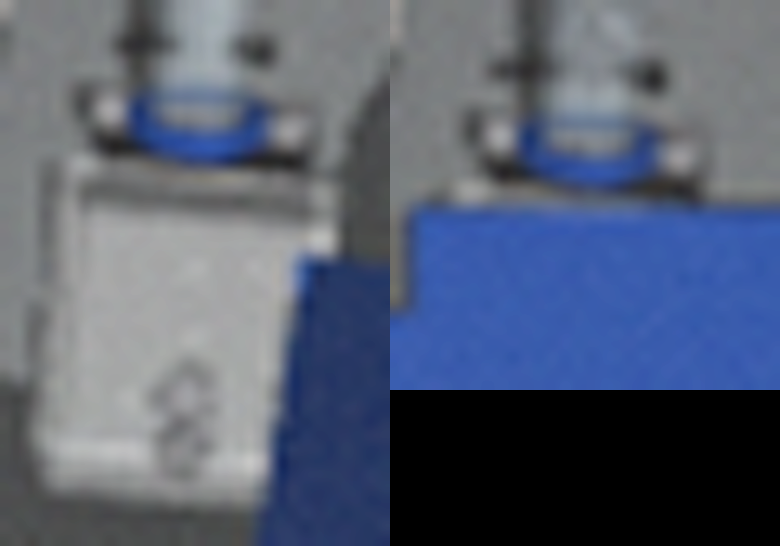

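Both balls lie in the box, at (183,385) and (183,450) in the crop, and the depth shows a bump about 14 mm high there. The neck is empty and the rim is back where it started, so I'm handing in.

```bash
python3 -c "
from plant import arm
print(arm.hand_in())"
```

```text
the job is handed in; nothing more can be done
None
```

I swung the cover open and knocked the bottle three times; the last camera check showed both balls in the catch box and the bottle back down on the edge, and I handed the job in at about 11 s (no verdict was returned).

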